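Find the loaded sample capsule by weight and hold it over the load port

TASK

One of the two identical closed steel capsules in the tray holds the dense sample and is clearly heavier; find it by weight, lifting each of them clear of the tray in turn and setting down gently (not dropping) any that you put back. The lighter one must end up standing upright in the tray, let go; finish while still holding the heavier one in the gripper, upright, still and centred over the open port of the small vacuum chamber, its underside about 3 cm above the mouth. Keep both capsules upright throughout, do not touch the chamber, and leave the other things on the table alone.

Things in the scene. Friction and masses are not known exactly. Their poses are not given: they have to be found in the camera images.
- capsule_a_center (a point): closed plain steel sample capsule, an upright cylinder 36 mm in diameter and 70 mm tall with a flat lid, the same to look at as the other; stands in one compartment of the tray. This point is its centre, 35 mm above its underside; z points up along its axis. A loose core inside may rattle slightly. Which of the two is heavier changes from run to run and cannot be seen. The heavier weighs 0.45 to 0.65 kg, the lighter 0.2 to 0.28 kg.
- capsule_b_center (a point): closed plain steel sample capsule, an upright cylinder 36 mm in diameter and 70 mm tall with a flat lid, the same to look at as the other; stands in one compartment of the tray. This point is its centre, 35 mm above its underside; z points up along its axis. A loose core inside may rattle slightly. Which of the two is heavier changes from run to run and cannot be seen. The heavier weighs 0.45 to 0.65 kg, the lighter 0.2 to 0.28 kg.
- tray: grey plastic tray fixed to the table, 120 mm (its x) by 270 mm (its y) and 16 mm high, walls and floor 5 mm thick, with one divider across the middle making two compartments side by side along its y; origin at the centre of its underside on the table, z up. The capsules stand about 66 mm either side of its centre along y.
- port (a point): centre of the open mouth of the small steel vacuum chamber, level with the top face of its flange, 150 mm above the table; z up. The bore is 68 mm wide, the round flange 124 mm across with low bolt heads (2 mm). The chamber is fixed; a round window on a side stub reaches 100 mm out from its axis, its centre 75 mm above the table.
- chamber: the small steel vacuum chamber, fixed on the table; origin on its axis at the table, z up, x towards the side window stub; foot plate 130 mm square.
- gasket: bystander: copper ring 60 mm across, 6 mm thick, flat on the table; origin at its underside's centre.
- driver: bystander: screwdriver lying on the table; x along its shaft towards the tip.
- bolt_jar: bystander: small jar 56 mm across, 70 mm tall; origin at its underside's centre.
- meter: bystander: bench meter 200 x 220 mm and 90 mm high, at the side of the work; origin at its underside's centre.
Things that resemble listed ones, but are neither listed nor needed, are in the scene too. Leave any blue look-alike of the part that bears capsule_a_center alone.

How it is judged:
By the outcome, as a careful person would: the job done as asked, in the order asked, and still so for the second after the job is handed in, while the arm keeps its last pose, push and grip.
It also fails if it takes over 72 s, if anything falls off the work surface, if the arm or the gripper's body presses on something with over 40 N, if the wrist force passes 120 N, or if a joint passes its speed limit or range.

ROBOT

A 6-joint arm with a two-finger parallel gripper is mounted at the origin on the work surface. World frame = base frame: x ahead of the robot, y to its left, z up, the work surface at z = 0. Lengths are in m, angles in rad, forces in N, time in s.
With the tool pointing down it reaches from about 0.3 to 0.85 m from the base axis. Payload 4.2 kg.
Tool frame: the origin (TCP) lies on the front face of the gripper's body, between the roots of the fingers; the fingertips stand 78 mm ahead of it and the grasp point (between the pads) lies 60 mm ahead of it; y points along the fingers, x is the direction in which the jaws open and shut, and the axes are right-handed (so a half turn about y gives the same grasp; the last joint's range is limited). The gripper opens to 91 mm and grips with 3 to 60 N. Pads are 32 mm wide; open, the fingers measure 118 mm over their backs; the gripper's body (76 mm by 178 mm) begins 60 mm behind the grasp point.
Start: joints at [-1.351, 0.32, 1.565, -0, 1.257, -0.02], TCP at [0.137, -0.559, 0.292] pointing down, gripper open.
Joint ranges: [-3.11, 3.11], [-0.84, 2.01], [0.21, 2.61], [-1.34, 4.49], [0.05, 2.63], [-2.56, 2.56]. Speed limits (rad/s): [2.57, 2.57, 3.14, 3.14, 3.14, 3.14].

INTERFACE

Orientations are given as a rotation vector (axis times angle).
In Python, from cell import readout, get_image, order, spotter gives the robot as it stands.
- The arm moves only by the tool apply_moves, never from a script. Its argument "series" is a list of rows, each a list of 3 entries, a list of its own where there are three numbers: the turn, a rotation vector about the tool's x, y, z normalised to -1 to 1, where 1 is 0.5 rad, then the shift along the tool's x, y, z normalised to -1 to 1, where 1 is 750 mm, then the opening, from 0 (shut) to 1 (fully open). A call has 1 to 20 rows; each row shifts and turns the commanded pose from where the row before left it, along the tool's axes as they then stand; what a row does not reach is not made up. A row lasts 1/8 s, in which the tool goes at most 62.5 mm and 10.7 degrees, less where a joint would pass 70% of its speed; a pose out of reach is approached as far as the arm can. A call with a number of a shift or a turn outside -1 to 1 is refused whole. A call with a gripper value outside its range is refused whole. The fingers move at their own pace and stop on an object; "grip_force" is the grip in N (left out, the last holds). Time passes only in rows, so rows that do not move let the fingers close. It gives the time, the measured TCP pose, the force and the opening at its end, in the units of the state.
- readout.get_state(): the state, without advancing time (a new reading comes with each control period).
- get_image(name): name is "scene" or "top" or "wrist"; returns a dict with "image" (420x560x3 uint8, red, green, blue), "camera_matrix" (3x3 intrinsics, pixels), "k1" (the pictures are not rectified: a ray, as slopes to the right and down, at radius r is drawn at 1 + k1 r^2 times it, then the intrinsics apply), "camera_from_world" (4x4, takes a point from world to camera coordinates). Camera axes: x right, y down, z forward; pixel columns grow to the right and rows downward; lengths in m; the calibration is good to about 2 mm. A picture is of the moment at which its call begins. There is no depth.
- order.finish_job(): hands the job in, once; it reports no verdict.
Trained networks look in the newest picture that a camera, given by its name, has taken for a name from the list of things; names that differ only in an ending like _2 or _b are one class to them, and where a whole thing is asked for, a point or a joint stands for the part that bears it (a point fixed in the world has none). Each returns a list of dicts, best first, with "p" (0 to 1); they miss things now and then, are a little off and sometimes report something else, mostly with a low value. They report only what shows in the picture. A call takes as long as a camera call. They do not tell look-alikes from the thing itself.
- spotter.look_for(camera, name): "box" ([left, top, width, height] in pixels, round what is visible of it).
The state is a dict: "time": time; "joint_positions": joint angles; "joint_vel": joint speeds; "effort": joint torques, N m; "position": TCP position; "eef_rot": TCP orientation; "wrist_force": force on the tool from outside, world axes, zero at the start; "wrist_torque": the same for the moment, N m; "width": opening from 0.0 (shut) to 1.0 (fully open).
Only numpy, scipy, OpenCV 4.12 (cv2) and the standard library are available. Lean on these libraries where they do the work, as an engineer would, in place of code of your own. Each camera call takes 0.05 s, during which the arm holds its last target. There are 200 camera calls.

## Working session

There is one attempt and no reset: what is moved stays moved. The work goes in short steps, Python scripts to look and compute and a tool call to move; the robot and the scene stay as the last step left them, time stands still between calls to the robot, and variables do not carry over. Pictures are saved under pics/ and viewed, about 8 in all and at most 12, crops included, and the job is handed in when it is done.

Besides the shell and the picture viewer there is one more tool, called after "Call:" by a JSON object that holds its "name" and its "arguments". apply_moves: Moves the arm, as the interface text tells. Scaled input: -1 to 1 covers 750 mm each way for a shift and 0.5 rad each way for a turn. Its arguments: {"type":"object","properties":{"series":{"type":"array","items":{"type":"array"}},"grip_force":{"type":"number"}},"required":["series"]}

```bash
mkdir -p pics && cat > h.py <<'E'
import numpy as np, cv2
from cell import readout, get_image, order, spotter
def undist(im,px):
    K=np.array(im["camera_matrix"]);u=(px[0]-K[0,2])/K[0,0];v=(px[1]-K[1,2])/K[1,1]
    rd=np.hypot(u,v);r=rd
    for _ in range(30): r=rd/(1+im["k1"]*r*r)
    s=r/rd if rd>0 else 1
    return np.array([u*s,v*s,1])
def at_z(im,px,z):
    T=np.array(im["camera_from_world"]);R=T[:3,:3];c=-R.T@T[:3,3];d=R.T@undist(im,px)
    return c+d*(z-c[2])/d[2]
def proj(im,p):
    T=np.array(im["camera_from_world"]);q=T[:3,:3]@np.asarray(p)+T[:3,3];a=q[:2]/q[2]
    a=a*(1+im["k1"]*(a@a));K=np.array(im["camera_matrix"]);return a*[K[0,0],K[1,1]]+K[:2,2]
def save(im,n,crop=None,s=1):
    a=im["image"][:,:,::-1]
    if crop: x,y,w,h=crop;a=a[y:y+h,x:x+w]
    cv2.imwrite(n,cv2.resize(a,None,fx=s,fy=s,interpolation=cv2.INTER_CUBIC))
E
python3 - <<'E'
from h import *
ims={}
for c in("scene","top"):
    ims[c]=get_image(c);save(ims[c],f"pics/{c}0.png")
    im=ims[c];T=np.array(im["camera_from_world"]);print(c,"cam",(-T[:3,:3].T@T[:3,3]).round(3),im["k1"])
    for n in("capsule_a_center","tray","chamber","gasket","driver","bolt_jar","meter"):
        for d in spotter.look_for(c,n)[:4]:
            b=d["box"];print(n,round(d["p"],2),np.round(b),at_z(im,(b[0]+b[2]/2,b[1]+b[3]/2),.04).round(3))
s=readout.get_state();print({k:np.round(v,3).tolist() for k,v in s.items()})
E
```

```text
scene cam [ 1.281 -0.341  0.694] -0.0795522519122433
capsule_a_center 0.67 [248. 194.  13.  24.] [0.442 0.195 0.04 ]
tray 0.8 [215. 219. 108.  54.] [0.614 0.125 0.04 ]
tray 0.19 [282. 211.  19.  30.] [0.581 0.221 0.04 ]
chamber 0.58 [ 92. 238.  83.  99.] [ 0.557 -0.205  0.04 ]
gasket 0.84 [267. 306.  31.  18.] [0.815 0.014 0.04 ]
driver 0.89 [130. 338.  94.  57.] [ 0.801 -0.214  0.04 ]
bolt_jar 0.92 [335. 246.  23.  36.] [0.778 0.231 0.04 ]
meter 0.68 [320. 151.  97.  68.] [0.556 0.546 0.04 ]
top cam [0.536 0.145 1.083] -0.021762199358792433
capsule_a_center 0.46 [249. 211.  17.  16.] [0.585 0.214 0.04 ]
tray 0.59 [227. 190. 105.  71.] [0.569 0.153 0.04 ]
tray 0.54 [384. 186.  75.  66.] [ 0.595 -0.229  0.04 ]
chamber 0.81 [385. 185.  72.  67.] [ 0.598 -0.228  0.04 ]
gasket 0.67 [310. 137.  20.  27.] [0.779 0.047 0.04 ]
driver 0.59 [371. 153.  76.  12.] [ 0.76  -0.196  0.04 ]
bolt_jar 0.59 [243. 136.  21.  28.] [0.775 0.231 0.04 ]
meter 0.97 [ 85. 187.  98.  89.] [0.544 0.55  0.04 ]
{'time': 0.8, 'joint_positions': [-1.351, 0.32, 1.564, -0.0, 1.257, -0.02], 'joint_vel': [-0.001, -0.0, -0.001, 0.0, -0.0, -0.0], 'effort': [-0.001, -41.23, -23.222, 0.073, 0.038, 0.0], 'position': [0.137, -0.559, 0.292], 'eef_rot': [-1.313, 1.031, -1.031], 'wrist_force': [0.398, -0.223, -0.485], 'wrist_torque': [0.005, 0.063, 0.017], 'width': 1.0}
```

```bash
python3 - <<'E'
import cv2
a=cv2.imread("pics/top0.png")[110:310,200:480];cv2.imwrite("pics/topc.png",cv2.resize(a,None,fx=2.8,fy=2.8,interpolation=cv2.INTER_CUBIC))
a=cv2.imread("pics/scene0.png")[150:400,60:400];cv2.imwrite("pics/scenec.png",cv2.resize(a,None,fx=2.3,fy=2.3,interpolation=cv2.INTER_CUBIC))
E
```

```text
(no output)
```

View pics/topc.png

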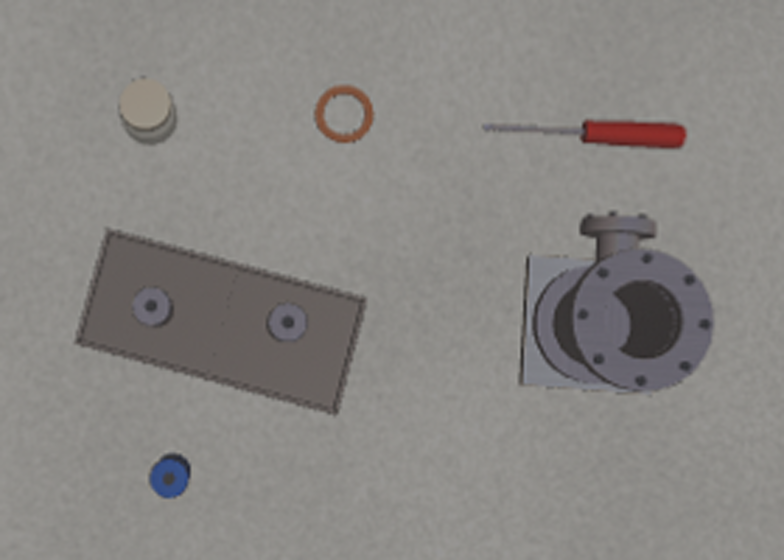

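View pics/scenec.png

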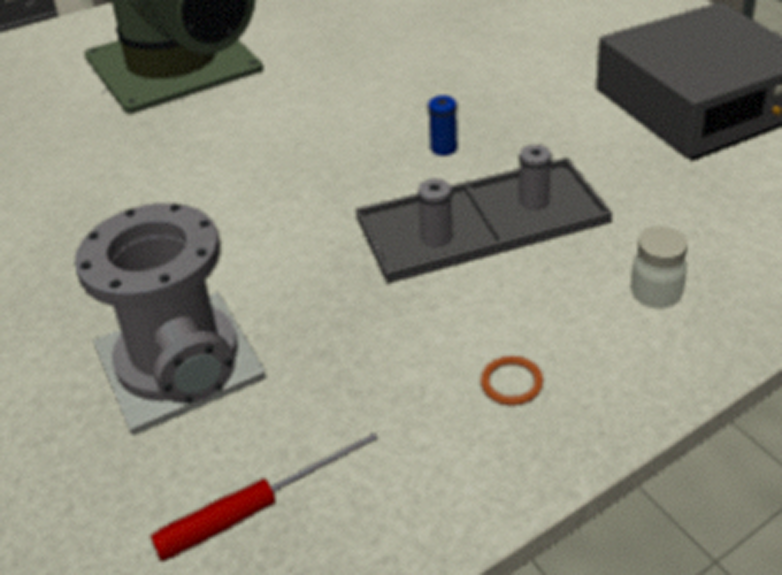

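```bash
python3 - <<'E'
from h import *
from scipy.spatial.transform import Rotation as R
im=get_image("top")
c=lambda x,y:(200+x/2.8,110+y/2.8)
A=at_z(im,c(152,306),.075);B=at_z(im,c(288,322),.075);print("caps",A.round(3),B.round(3))
print("flange",at_z(im,c(643,320),.15).round(3), [at_z(im,c(*p),.15).round(3).tolist() for p in((574,320),(713,320),(643,250),(643,390))])
q=[at_z(im,c(*p),.016) for p in((107,230),(365,298),(337,413),(77,343))];print("tray",np.round(q,3).tolist(),np.mean(q,0).round(3))
print("blue",at_z(im,c(170,477),.07).round(3))
d=q[0]-q[1];print("tray y ang",np.degrees(np.arctan2(d[1],d[0])))
M=R.from_rotvec(readout.get_state()["eef_rot"]).as_matrix();print("tool axes cols\n",M.round(3))
E
```

```text
caps [0.583 0.221 0.075] [0.571 0.093 0.075]
flange [ 0.578 -0.21   0.15 ] [[0.576, -0.151, 0.15], [0.579, -0.271, 0.15], [0.638, -0.211, 0.15], [0.517, -0.21, 0.15]]
tray [[0.661, 0.272, 0.016], [0.599, 0.014, 0.016], [0.485, 0.04, 0.016], [0.548, 0.298, 0.016]] [0.573 0.156 0.016]
blue [0.425 0.2   0.07 ]
tray y ang 76.47996448142344
tool axes cols
 [[ 0.238  0.     0.971]
 [-0.971 -0.     0.238]
 [ 0.    -1.    -0.   ]]
```

View pics/scene0.png

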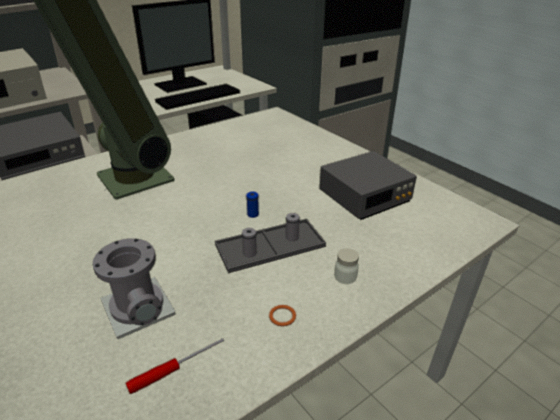

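```bash
python3 - <<'E'
from h import *
im=get_image("scene")
for p in((116,198),(174,178),(99,175)): print(at_z(im,p,.005).round(3))
E
```

```text
[ 0.104 -0.1    0.005]
[0.096 0.101 0.005]
[-0.079 -0.099  0.005]
```

Call:
{"name": "apply_moves", "arguments": {"series": [[[0, 0, 0], [-0.0543, -0.005, 0.0516], 1], [[0, 0, 0], [-0.0543, -0.005, 0.0516], 1], [[0, 0, 0], [-0.0543, -0.005, 0.0516], 1], [[0, 0, 0], [-0.0543, -0.005, 0.0516], 1], [[0, 0, 0], [-0.0543, -0.005, 0.0516], 1], [[0, 0, 0], [-0.0543, -0.005, 0.0516], 1], [[0, 0, 0], [-0.0543, -0.005, 0.0516], 1], [[0, 0, 0], [-0.0543, -0.005, 0.0516], 1], [[0, 0, 0], [-0.0543, -0.005, 0.0516], 1], [[0, 0, 0], [-0.0543, -0.005, 0.0516], 1], [[0, 0, 0], [-0.0543, -0.005, 0.0516], 1], [[0, 0, 0], [-0.0543, -0.005, 0.0516], 1], [[0, 0, 0], [-0.0543, -0.005, 0.0516], 1], [[0, 0, 0], [-0.0543, -0.005, 0.0516], 1], [[0, 0, 0], [-0.0543, -0.005, 0.0516], 1], [[0, 0, 0], [-0.0543, -0.005, 0.0516], 1]]}}

```text
time: 2.9
position: [0.584, 0.2232, 0.3524]
eef_rot: [-1.313, 1.03, -1.031]
wrist_force: [1.0, -0.7, -0.9]
width: 1.002
```

Call:
{"name": "apply_moves", "arguments": {"series": [[[0, -0.334, 0], [0, 0.02, 0], 1], [[0, -0.334, 0], [0, 0.02, 0], 1], [[0, -0.334, 0], [0, 0.02, 0], 1], [[0, -0.334, 0], [0, 0.02, 0], 1], [[0, -0.334, 0], [0, 0.02, 0], 1], [[0, -0.334, 0], [0, 0.02, 0], 1], [[0, -0.334, 0], [0, 0.02, 0], 1], [[0, 0, 0], [0, 0, 0], 1], [[0, 0, 0], [0, 0, 0], 1]]}}

```text
time: 4.03
position: [0.5836, 0.2216, 0.2478]
eef_rot: [-1.567, 0.128, -0.13]
wrist_force: [-0.1, 0.7, 0.4]
width: 1.001
```

```bash
cat >> h.py <<'E'
from scipy.spatial.transform import Rotation as Rn
def st():
    s=readout.get_state();M=Rn.from_rotvec(s["eef_rot"]).as_matrix()
    print("t",round(s["time"],2),"pos",np.round(s["position"],4),"F",np.round(s["wrist_force"],2),"w",round(s["width"],3));print(M.round(3));return np.array(s["position"]),M
def to(target):
    p,M=st();d=M.T@(np.array(target)-p);print("tool mm",(d*1000).round(1),"norm total",(d/.75).round(4))
E
python3 - <<'E'
from h import *
im=get_image("wrist");save(im,"pics/w1.png")
st()
for d in spotter.look_for("wrist","capsule_a_center"):print(d)
for c in((.583,.221),(.571,.093)):print(proj(im,(*c,.075)).round(1),proj(im,(*c,.005)).round(1))
E
```

```text
t 4.08 pos [0.5837 0.2216 0.2481] F [ 0.48  0.22 -0.32] w 1.0
[[ 0.987  0.002  0.163]
 [-0.163  0.     0.987]
 [ 0.001 -1.     0.001]]
{'box': [256.3, 172.5, 41.2, 50.3], 'p': 0.92}
{'box': [97.5, 211.9, 64.4, 56.3], 'p': 0.55}
[278.5 208. ] [278.4 190. ]
[287.4 331.4] [285.8 293.5]
```

View pics/w1.png

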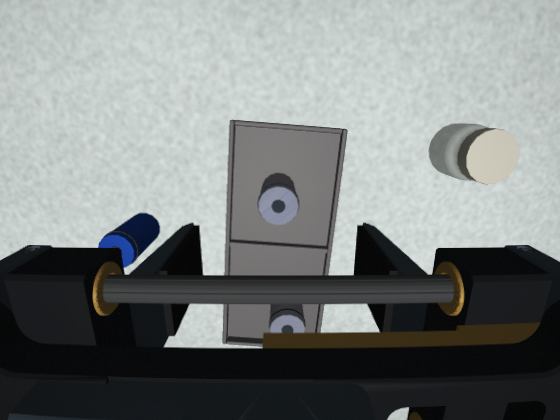

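Call:
{"name": "apply_moves", "arguments": {"series": [[[0, 0, 0], [0, 0.04, 0.0015], 1], [[0, 0, 0], [0, 0.05, 0], 1], [[0, 0, 0], [0, 0.05, 0], 1], [[0, 0, 0], [0, 0.03, 0], 1], [[0, 0, 0], [0, 0.0207, 0], 1], [[0, 0, 0], [0, 0, 0], 1], [[0, 0, 0], [0, 0, 0], 1], [[0, 0, 0], [0, 0, 0], 1]]}}

```text
time: 5.12
position: [0.5841, 0.2228, 0.1054]
eef_rot: [-1.566, 0.126, -0.129]
wrist_force: [-0.1, -0.5, -0.7]
width: 1.001
```

Call:
{"name": "apply_moves", "arguments": {"series": [[[0, 0, 0], [0, 0, 0], 0.3], [[0, 0, 0], [0, 0, 0], 0.3], [[0, 0, 0], [0, 0, 0], 0.3], [[0, 0, 0], [0, 0, 0], 0.3], [[0, 0, 0], [0, 0, 0], 0.3], [[0, 0, 0], [0, 0, 0], 0.3], [[0, 0, 0], [0, 0, 0], 0.3], [[0, 0, 0], [0, 0, 0], 0.3]], "grip_force": 35}}

```text
time: 6.12
position: [0.5835, 0.2226, 0.1041]
eef_rot: [-1.567, 0.127, -0.127]
wrist_force: [0.8, 0.6, -0.9]
width: 0.383
```

```bash
python3 - <<'E'
from h import *
to((.583,.222,.105))
im=get_image("wrist");print(at_z(im,(278,205),.075).round(4))
for d in spotter.look_for("wrist","capsule_a_center"):print(d)
E
```

```text
t 6.12 pos [0.5835 0.2226 0.1041] F [ 0.76  0.63 -0.86] w 0.383
[[ 0.987  0.     0.161]
 [-0.161 -0.     0.987]
 [ 0.    -1.    -0.   ]]
tool mm [-0.4 -0.9 -0.7] norm total [-0.0006 -0.0012 -0.0009]
[0.5894 0.265  0.075 ]
{'box': [65.8, 300.5, 26.0, 24.5], 'p': 0.76}
{'box': [237.5, 213.6, 79.6, 115.0], 'p': 0.74}
```

Call:
{"name": "apply_moves", "arguments": {"series": [[[0, 0, 0], [0, 0, 0], 0.1], [[0, 0, 0], [0, 0, 0], 0.1], [[0, 0, 0], [0, -0.01, 0], 0.1], [[0, 0, 0], [0, -0.03, 0], 0.1], [[0, 0, 0], [0, -0.03, 0], 0.1], [[0, 0, 0], [0, -0.03, 0], 0.1], [[0, 0, 0], [0, -0.02, 0], 0.1], [[0, 0, 0], [0, 0, 0], 0.1], [[0, 0, 0], [0, 0, 0], 0.1], [[0, 0, 0], [0, 0, 0], 0.1], [[0, 0, 0], [0, 0, 0], 0.1]]}}

```text
time: 7.6
position: [0.5832, 0.2225, 0.1934]
eef_rot: [-1.568, 0.128, -0.126]
wrist_force: [-0.4, -0.9, -2.6]
width: 0.381
```

```bash
python3 - <<'E'
from h import *
st();F=[];Q=[]
for i in range(8):
    im=get_image("scene" if i else "wrist")
    if i==0: save(im,"pics/w2.png")
    s=readout.get_state();F.append(s["wrist_force"]);Q.append(s["wrist_torque"])
print(np.mean(F,0).round(2),np.std(F,0).round(2),np.mean(Q,0).round(3),s["width"])
save(im,"pics/s2.png",(200,150,180,140),3)
E
```

```text
t 7.6 pos [0.5832 0.2225 0.1934] F [-0.44 -0.85 -2.63] w 0.381
[[ 0.987 -0.001  0.161]
 [-0.161 -0.001  0.987]
 [-0.001 -1.    -0.001]]
[ 0.02 -0.11 -2.5 ] [0.37 0.4  0.47] [-0.027 -0.081 -0.013] 0.38488705070606016
```

View pics/s2.png

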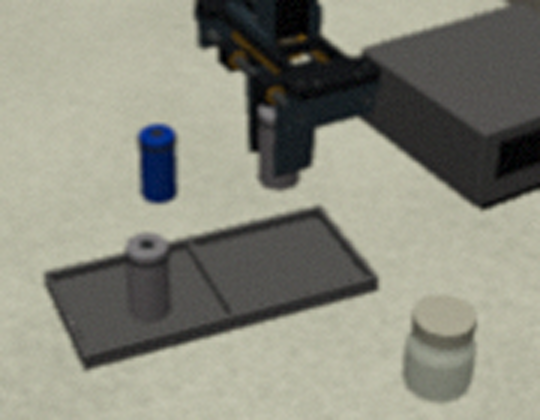

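Call:
{"name": "apply_moves", "arguments": {"series": [[[0, 0, 0], [0, 0.02, 0], 0.1], [[0, 0, 0], [0, 0.03, 0], 0.1], [[0, 0, 0], [0, 0.03, 0], 0.1], [[0, 0, 0], [0, 0.02, 0], 0.1], [[0, 0, 0], [0, 0.01, 0], 0.1], [[0, 0, 0], [0, 0.005, 0], 0.1], [[0, 0, 0], [0, 0.003, 0], 0.1], [[0, 0, 0], [0, 0.001, 0], 0.1], [[0, 0, 0], [0, 0.001, 0], 0.1], [[0, 0, 0], [0, 0, 0], 0.1], [[0, 0, 0], [0, 0, 0], 0.1], [[0, 0, 0], [0, 0, 0], 0.1]]}}

```text
time: 9.5
position: [0.5835, 0.2226, 0.1043]
eef_rot: [-1.567, 0.127, -0.127]
wrist_force: [-0.3, 0.1, -1.9]
width: 0.378
```

```bash
python3 - <<'E'
from h import *
F=[];P=[]
for i in range(5):
    get_image("wrist");s=readout.get_state();F.append(s["wrist_force"]);P.append(s["position"])
print(np.mean(F,0).round(2),np.mean(P,0).round(4))
E
```

```text
[-0.2   0.32 -2.55] [0.5835 0.2226 0.1042]
```

Call:
{"name": "apply_moves", "arguments": {"series": [[[0, 0, 0], [0, 0.0007, 0], 0.1], [[0, 0, 0], [0, 0.0007, 0], 0.1], [[0, 0, 0], [0, 0, 0], 0.1], [[0, 0, 0], [0, 0, 0], 0.1]]}}

```text
time: 10.25
position: [0.5835, 0.2226, 0.104]
eef_rot: [-1.567, 0.127, -0.128]
wrist_force: [-1.5, -1.1, 5.3]
width: 0.387
```

```bash
python3 - <<'E'
from h import *
F=[];P=[]
for i in range(5):
    get_image("wrist");s=readout.get_state();F.append(s["wrist_force"]);P.append(s["position"])
print(np.mean(F,0).round(2),np.mean(P,0).round(4))
E
```

```text
[-2.05 -0.85  5.56] [0.5835 0.2226 0.104 ]
```

Call:
{"name": "apply_moves", "arguments": {"series": [[[0, 0, 0], [0, 0, 0], 0.5], [[0, 0, 0], [0, 0, 0], 0.6], [[0, 0, 0], [0, 0, 0], 0.8], [[0, 0, 0], [0, 0, 0], 1], [[0, 0, 0], [0, 0, 0], 1], [[0, 0, 0], [0, 0, 0], 1], [[0, 0, 0], [0, 0, 0], 1], [[0, 0, 0], [0, -0.02, 0], 1], [[0, 0, 0], [0, -0.06, 0], 1], [[0, 0, 0], [0, -0.06, 0], 1], [[0, 0, 0], [0, -0.04, 0], 1], [[0, 0, 0], [0.0022, 0, -0.0342], 1], [[0, 0, 0], [0.0022, 0, -0.0342], 1], [[0, 0, 0], [0.0022, 0, -0.0342], 1], [[0, 0, 0], [0.0022, 0, -0.0342], 1], [[0, 0, 0], [0.0022, 0, -0.0342], 1], [[0, 0, 0], [0, 0, 0], 1], [[0, 0, 0], [0, 0, 0], 1], [[0, 0, 0], [0, 0, 0], 1]]}}

```text
time: 12.88
position: [0.5711, 0.0955, 0.2384]
eef_rot: [-1.567, 0.126, -0.127]
wrist_force: [-0.1, 0.4, 0.1]
width: 0.998
```

```bash
python3 - <<'E'
from h import *
im=get_image("wrist");save(im,"pics/w3.png")
to((.571,.0945,.105))
for d in spotter.look_for("wrist","capsule_a_center"):print(d)
for c in((.583,.222),(.571,.0945)):print(proj(im,(*c,.075)).round(1),proj(im,(*c,.005)).round(1))
E
```

```text
t 12.93 pos [0.571  0.0955 0.2383] F [0.08 0.36 0.11] w 1.0
[[ 0.987  0.     0.16 ]
 [-0.16   0.     0.987]
 [ 0.    -1.     0.   ]]
tool mm [ 1.000e-01  1.333e+02 -1.000e+00] norm total [ 0.0002  0.1777 -0.0014]
{'box': [58.0, 92.8, 80.9, 42.6], 'p': 0.78}
{'box': [245.4, 24.1, 46.7, 57.1], 'p': 0.64}
[268.2  48.4] [270.4  63.5]
[279.3 211.6] [279.1 192.3]
```

View pics/w3.png

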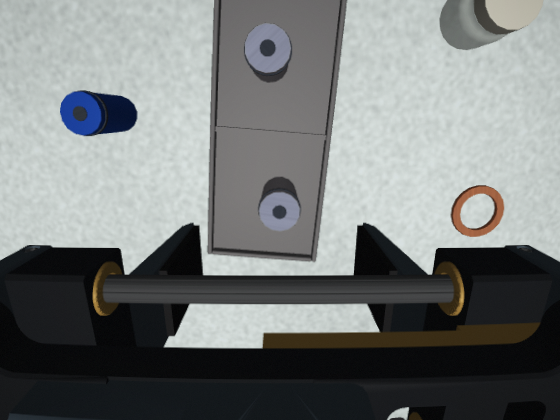

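A capsule is standing in its compartment, lid at (267,48). B's lid is at (279,211), as predicted, so I can descend.

Call:
{"name": "apply_moves", "arguments": {"series": [[[0, 0, 0], [0, 0.04, -0.0014], 1], [[0, 0, 0], [0, 0.05, 0], 1], [[0, 0, 0], [0, 0.05, 0], 1], [[0, 0, 0], [0, 0.025, 0], 1], [[0, 0, 0], [0, 0.0127, 0], 1], [[0, 0, 0], [0, 0, 0], 1], [[0, 0, 0], [0, 0, 0], 1], [[0, 0, 0], [0, 0, 0], 0.1], [[0, 0, 0], [0, 0, 0], 0.1], [[0, 0, 0], [0, 0, 0], 0.1], [[0, 0, 0], [0, 0, 0], 0.1], [[0, 0, 0], [0, 0, 0], 0.1], [[0, 0, 0], [0, 0, 0], 0.1], [[0, 0, 0], [0, 0, 0], 0.1], [[0, 0, 0], [0, 0, 0], 0.1], [[0, 0, 0], [0, 0, 0], 0.1], [[0, 0, 0], [0, 0, 0], 0.1]], "grip_force": 40}}

```text
time: 15.1
position: [0.5711, 0.0937, 0.105]
eef_rot: [-1.567, 0.127, -0.128]
wrist_force: [2.7, 0.2, -0.9]
width: 0.389
```

Call:
{"name": "apply_moves", "arguments": {"series": [[[0, 0, 0], [0, -0.01, 0], 0.1], [[0, 0, 0], [0, -0.03, 0], 0.1], [[0, 0, 0], [0, -0.03, 0], 0.1], [[0, 0, 0], [0, -0.03, 0], 0.1], [[0, 0, 0], [0, -0.02, 0], 0.1], [[0, 0, 0], [0, 0, 0], 0.1], [[0, 0, 0], [0, 0, 0], 0.1], [[0, 0, 0], [0, 0, 0], 0.1], [[0, 0, 0], [0, 0, 0], 0.1]]}}

```text
time: 16.23
position: [0.5705, 0.0936, 0.1941]
eef_rot: [-1.567, 0.128, -0.126]
wrist_force: [-0.5, -0.3, -4.5]
width: 0.389
```

```bash
python3 - <<'E'
from h import *
F=[];P=[]
for i in range(6):
    get_image("wrist");s=readout.get_state();F.append(s["wrist_force"]);P.append(s["position"])
print(np.mean(F,0).round(2),np.mean(P,0).round(4))
im=get_image("scene");save(im,"pics/s4.png",(200,150,180,140),3)
to((.578,-.21,.33))
# refine port: fit flange ellipse from top picture
im=get_image("top");a=im["image"][170:260,375:465][:,:,::-1];cv2.imwrite("pics/port.png",cv2.resize(a,None,fx=6,fy=6,interpolation=cv2.INTER_CUBIC))
E
```

```text
[-0.17  0.23 -4.9 ] [0.5707 0.0936 0.1946]
t 16.57 pos [0.5708 0.0936 0.1949] F [-0.12 -0.21 -6.31] w 0.385
[[ 0.987  0.     0.161]
 [-0.161 -0.     0.987]
 [ 0.    -1.    -0.   ]]
tool mm [  56.1 -135.1 -298.5] norm total [ 0.0748 -0.1801 -0.398 ]
```

View pics/s4.png

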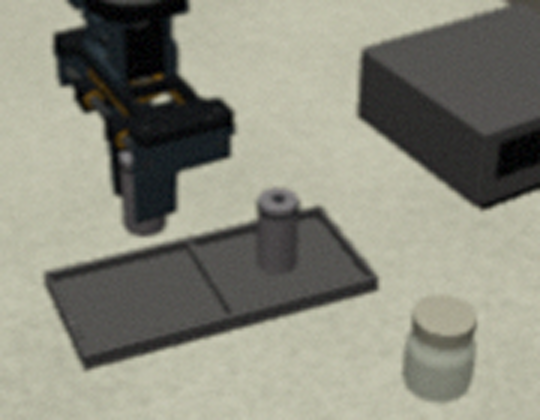

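View pics/port.png

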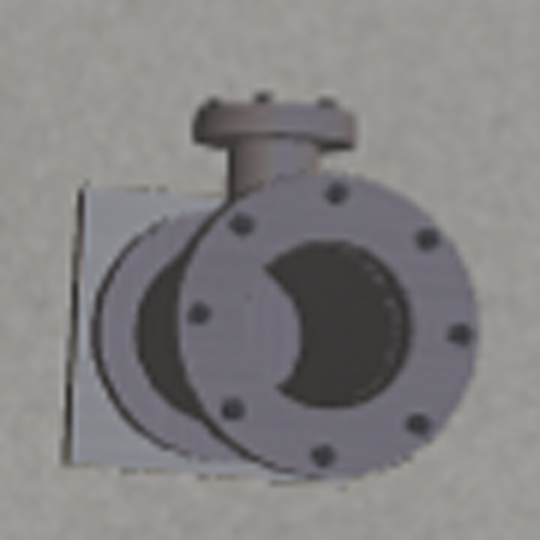

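Call:
{"name": "apply_moves", "arguments": {"series": [[[0, 0, 0], [0, -0.02, 0], 0.1], [[0, 0, 0], [0, -0.04, 0], 0.1], [[0, 0, 0], [0, -0.06, 0], 0.1], [[0, 0, 0], [0, -0.06, 0], 0.1], [[0, 0, 0], [0.005, 0, -0.0265], 0.1], [[0, 0, 0], [0.01, 0, -0.0531], 0.1], [[0, 0, 0], [0.01, 0, -0.0531], 0.1], [[0, 0, 0], [0.01, 0, -0.0531], 0.1], [[0, 0, 0], [0.01, 0, -0.0531], 0.1], [[0, 0, 0], [0.01, 0, -0.0531], 0.1], [[0, 0, 0], [0.01, 0, -0.0531], 0.1], [[0, 0, 0], [0.005, 0, -0.0265], 0.1], [[0, 0, 0], [0.005, 0, -0.0265], 0.1], [[0, 0, 0], [0, 0, 0], 0.1], [[0, 0, 0], [0, 0, 0], 0.1], [[0, 0, 0], [0, 0, 0], 0.1]]}}

```text
time: 18.62
position: [0.5782, -0.2091, 0.33]
eef_rot: [-1.567, 0.126, -0.126]
wrist_force: [-0.1, 0.3, -5.7]
width: 0.386
```

```bash
python3 - <<'E'
from h import *
im=get_image("wrist");save(im,"pics/w5.png")
t=get_image("top");P=at_z(t,(429.55,223.6),.151);print("port",P.round(4))
p,M=st()
print("pred port px",proj(im,P).round(1),"cap bottom px",proj(im,p-[0,0,.1]).round(1),"top",proj(im,p-[0,0,.03]).round(1))
s=get_image("scene");save(s,"pics/s5.png",(70,150,150,190),4*.75)
pr=[proj(s,P+.062*np.array([np.cos(a),np.sin(a),0])) for a in np.linspace(0,6.28,9)[:-1]];print(np.round((np.array(pr)-[70,150])*3).tolist(),"mouth ctr",((proj(s,P)-[70,150])*3).round())
print("cap bottom scene",((proj(s,p-[0,0,.1])-[70,150])*3).round())
E
```

```text
port [ 0.5792 -0.2099  0.151 ]
t 18.73 pos [ 0.5782 -0.2092  0.33  ] F [ 0.23 -0.73 -4.51] w 0.386
[[ 0.987  0.     0.16 ]
 [-0.16   0.     0.987]
 [ 0.    -1.     0.   ]]
pred port px [280.5 206.1] cap bottom px [279.7 238.8] top [280.4 298.5]
[[195.0, 366.0], [248.0, 325.0], [248.0, 282.0], [200.0, 260.0], [132.0, 270.0], [78.0, 306.0], [70.0, 351.0], [119.0, 378.0]] mouth ctr [162. 316.]
cap bottom scene [137. 220.]
```

View pics/w5.png

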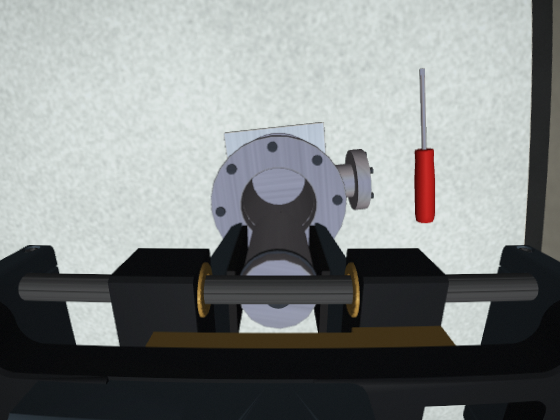

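View pics/s5.png

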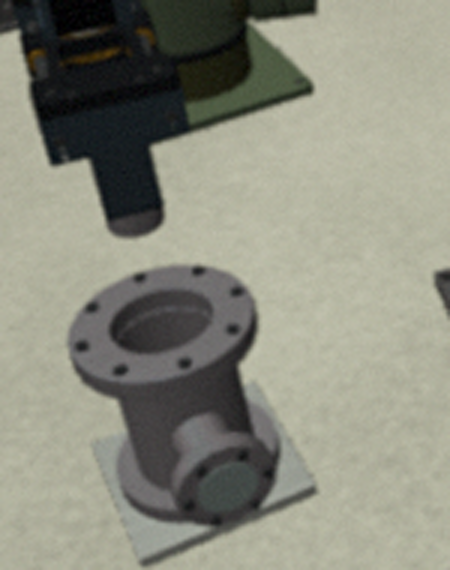

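```bash
python3 - <<'E'
from h import *
from scipy.optimize import least_squares
w,t,s=get_image("wrist"),get_image("top"),get_image("scene")
obs=[(w,(279,206),1),(t,(429.55,223.6),2),(s,(70+160/3-.3,150+319.5/3-.3),1.6)]
f=lambda q:np.concatenate([(proj(i,(*q,.151))-o)*k for i,o,k in obs])
r=least_squares(f,(.578,-.21));print(r.x.round(4),r.fun.round(2))
to((*(r.x-[0,.001]),.28))
E
```

```text
[ 0.5786 -0.2105] [ 0.83  0.47  0.54  0.49  0.83 -1.57]
t 18.93 pos [ 0.5782 -0.2098  0.33  ] F [ 0.07  0.36 -5.08] w 0.387
[[ 0.987  0.     0.161]
 [-0.161 -0.     0.987]
 [ 0.    -1.    -0.   ]]
tool mm [ 0.7 50.  -1.7] norm total [ 0.0009  0.0666 -0.0022]
```

Call:
{"name": "apply_moves", "arguments": {"series": [[[0, 0, 0], [0.0009, 0.01, -0.002], 0.1], [[0, 0, 0], [0, 0.02, 0], 0.1], [[0, 0, 0], [0, 0.02, 0], 0.1], [[0, 0, 0], [0, 0.01, 0], 0.1], [[0, 0, 0], [0, 0.0066, 0], 0.1], [[0, 0, 0], [0, 0, 0], 0.1], [[0, 0, 0], [0, 0, 0], 0.1], [[0, 0, 0], [0, 0, 0], 0.1], [[0, 0, 0], [0, 0, 0], 0.1], [[0, 0, 0], [0, 0, 0], 0.1], [[0, 0, 0], [0, 0, 0], 0.1], [[0, 0, 0], [0, 0, 0], 0.1], [[0, 0, 0], [0, 0, 0], 0.1]]}}

```text
time: 20.55
position: [0.5785, -0.2117, 0.2799]
eef_rot: [-1.567, 0.127, -0.127]
wrist_force: [0.9, -0.9, -5.6]
width: 0.384
```

```bash
python3 - <<'E'
from h import *
p,M=st();s=get_image("scene");save(s,"pics/s6.png",(70,150,260,190),3)
print("cap bottom pred",((proj(s,p-[0,-.001,.1])-[70,150])*3).round(), "A base/top",((proj(s,(.583,.222,.005))-[70,150])*3).round(),((proj(s,(.583,.222,.075))-[70,150])*3).round())
E
```

```text
t 20.55 pos [ 0.5785 -0.2117  0.2799] F [ 0.89 -0.92 -5.59] w 0.384
[[ 0.987  0.     0.161]
 [-0.161 -0.     0.987]
 [ 0.    -1.    -0.   ]]
cap bottom pred [151. 282.] A base/top [666. 259.] [667. 195.]
```

View pics/s6.png

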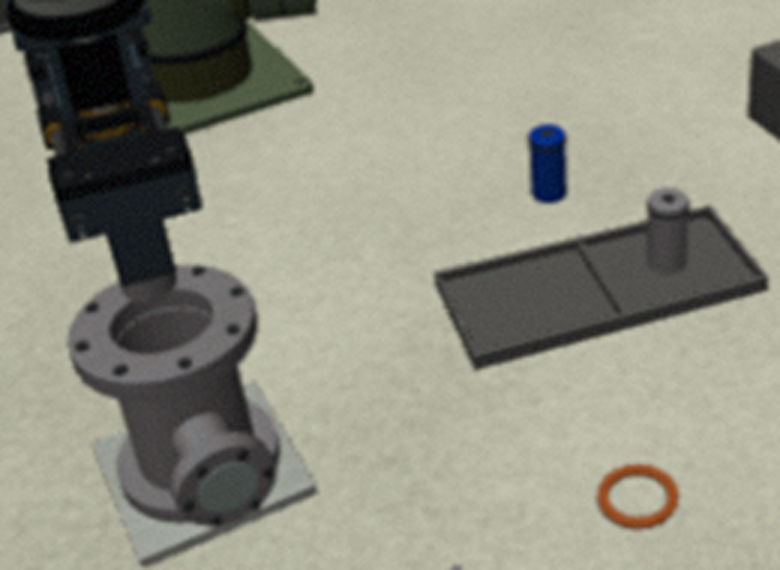

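```bash
python3 -c "
from h import *
print(order.finish_job())"
```

```text
the job is handed in; nothing more can be done
None
```

I found the heavier capsule and handed the job in at about 20.6 s of robot time, with it held over the open port. `finish_job` reported no verdict.

- **Far capsule, at about (0.583, 0.222):** I lifted this one first. It weighed about 2.5 N, roughly 0.25 kg, so it is the lighter one. I lowered it until the tray took its weight, with a light push of 5–6 N, then let go.
- **Near capsule, at about (0.571, 0.094):** it weighed about 4.9 N, roughly 0.5 kg, so it is the heavier one. I carried it to the port.

**Last checks:**
- **Lighter capsule:** the last picture shows it standing upright in its compartment, and the blue look-alike and the copper ring undisturbed.
- **Heavier capsule:** it is held upright at about 40 N grip. Its underside works out at z ≈ 0.180 m, 3 cm above the mouth. It is within about 1 mm of my estimate of the port centre.
- **Port position:** the three cameras agreed to about 1–2 mm. The scene view was the worst, about one pixel off, which is within the stated calibration.
- **Forces:** nothing unusual showed in the wrist readings, and I saw no contact with the chamber.

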